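Fit the pouch sealer's dial knob and hold it pressed in

ROBOT

A 6-joint arm with a two-finger parallel gripper is mounted at the origin on the work surface. World frame = base frame: x ahead of the robot, y to its left, z up, the work surface at z = 0. Lengths are in m, angles in rad, forces in N, time in s.
With the tool pointing down it reaches from about 0.3 to 0.775 m from the base axis. Payload 14.6 kg.
Tool frame: the origin (TCP) lies at the very end of the fingers, on their centre line; the grasp point (between the pads) lies 19 mm behind it; z points along the fingers, y is the line along which they close (so a half turn about z gives the same grasp; the last joint's range is limited). The gripper opens to 94 mm and grips with 3 to 60 N. Pads are 16 mm wide; open, the fingers measure 119 mm over their backs; the gripper's body (75 mm by 177 mm) begins 78 mm behind the grasp point.
Start: joints at [-1.35, 0.3, 1.521, -0, 1.321, -0.067], TCP at [0.156, -0.527, 0.205] pointing down, gripper open.
Joint ranges: [-3.03, 3.03], [-0.79, 2.21], [0.23, 2.52], [-1.04, 4.18], [0, 3.07], [-2.55, 2.55]. Speed limits (rad/s): [2.22, 2.22, 2.57, 3.14, 3.14, 3.14].

INTERFACE

Orientations are given as [roll, pitch, yaw] about the fixed x, y, z axes, in that order (R = Rz(yaw) Ry(pitch) Rx(roll)).
In Python, from station import status, vision, order, silhouettes gives the robot as it stands. The module is installed in compiled form; this text tells all that it offers.
- The arm moves only by the shell command python3 -m pendant 'ROWS' [FORCE]. ROWS is JSON, one flat list of numbers, 7 for each row, row after row: the shift along the tool's x, y, z in units of 500 mm (1.0 is 500 mm), then the turn, a rotation vector about the tool's x, y, z in units of 90 degrees (1.0 is 90 degrees), then the opening, from -1 (shut) to 1 (fully open). A call has 1 to 12 rows; each row is the pose to reach, as a shift and turn from the pose commanded when the call began, along the tool's axes at that moment; what a row does not reach only later rows make up. A row lasts 1/10 s, in which the tool goes at most 50 mm and 8.59 degrees, less where a joint would pass 70% of its speed; a pose out of reach is approached as far as the arm can. A call with a number of a shift or a turn outside -1 to 1 is refused whole. A call with a gripper value outside its range is refused whole. The fingers move at their own pace and stop on an object; FORCE is the grip in N (left out, the last holds). Time passes only in rows, so rows that repeat a pose let the fingers close. It gives the time, the measured TCP pose, the force, the opening and the grip force at its end, in the units of the state.
- status.get_obs(): the state, without advancing time (a new reading comes with each control period).
- vision.camera(name): name is "side" or "top"; returns a dict with "pixels" (384x512x3 uint8, red, green, blue), "K" (3x3 intrinsics, pixels), "R" (3x3) and "t" (3): a world point X has camera coordinates R X + t. Camera axes: x right, y down, z forward; pixel columns grow to the right and rows downward; lengths in m; the calibration is good to about 2 mm. A picture is of the moment at which its call begins. There is no depth.
- order.hand_in(): hands the job in; it is judged then, once.
Trained networks look in a picture, given as the dict that the camera call returned (one of the last four; its "shot" number tells which), for a name from the list of things; names that differ only in an ending like _2 or _b are one class to them, and where a whole thing is asked for, a point or a joint stands for the part that bears it (a point fixed in the world has none). Each returns a list of dicts, best first, with "score" (0 to 1); they miss things now and then, are a little off and sometimes report something else, mostly with a low value. They report only what shows in the picture. A call takes as long as a camera call. They do not tell look-alikes from the thing itself.
- silhouettes(target, picture): "region" (384x512 bool, what is visible of it) and "extent" ([left, top, right, bottom] in pixels, round what is visible of it).
The state is a dict: "time_s": time; "qpos": joint angles; "joint_vel": joint speeds; "tau": joint torques, N m; "ee_pos": TCP position; "eef_rot": TCP orientation; "force": force on the tool from outside, world axes, zero at the start; "moment": the same for the moment, N m; "grip_width": finger opening in m; "grip_force": force on a finger pad.
Only numpy, scipy, OpenCV 4.12 (cv2) and the standard library are available. Lean on these libraries where they do the work, as an engineer would, in place of code of your own. Each camera call takes 0.05 s, during which the arm holds its last target. There are 200 camera calls.

TASK

The pouch sealer's dial has lost its knob: take the orange knob from the grey tray, turn it so that its white pointer lines up with the white mark on the dial (the flat in its bore then meets the flat of the D-shaped shaft), and push it fully onto the shaft. Then press the knob in against the shaft's spring as far as it goes and finish while still holding it pressed in; the sealer only runs while it is held. Do not turn the dial from its setting, and leave the black spare knob and the other loose things where they are.

Things in the scene. Friction and masses are not known exactly. Their poses are not given: they have to be found in the camera images.
- knob: Orange knob, 60 g, bore down in the tray. Skirt 43 mm across, 24 mm high; on it a grip fin 40 long, 12 wide, 18 mm high (42 mm in all): grip across the fin, tips just over the skirt. Origin: centre of underside; z up; x along the fin to the end with the white pointer line (on fin top and skirt). Blind D-bore in the underside: 17.8 mm across, 18 deep, flat on the +x side 3.9 mm from the axis.
- shaft_tip (a point): Centre of the top of the bare upright D-shaft on the dial, about 101 mm above the table; moves with it. Shaft 16 mm across, 26 mm high above the dial disc, flat on its +x side 3.0 mm from the axis, top 2 mm chamfered by 1.5 mm. z up. Knob fully on: its origin is 18 mm below this point, x axes alike, 8 mm over the disc (2 mm when pressed in). Play 0.9 mm a side: match x within 8 degrees.
- shaft (a joint): How far the D-shaft is pressed down into the dial, m: 0 is out (at rest), 0.006 is the stop. A spring pushes it back up: 3 N to start it, 9 N at the stop. It springs back when let go.
- dial (a joint): Angle of the dial in rad, counterclockwise from above, relative to the sealer; the shaft turns with it. It is stiff (0.4 N m) and stays where it is.
- dial_mark (a point): The white mark on the rim of the black dial disc (disc 64 mm across, 5 mm thick), 30 mm from the axis on the side of the shaft's flat, at the disc's top face; it stays visible beyond the skirt when the knob is on.
- sealer: The pouch sealer, fixed. Origin on the table straight below the dial's axis. White housing 150 x 130 mm in plan (x, y), 70 mm high, centred on the origin, black dial on top; a low blue bed with a white jaw, up to 90 mm high, runs 365 mm from the origin to its -y side, the jaw's black handle 80 to 130 mm from the axis.
- tray: Grey open tray, fixed, 120 (x) x 220 (y) x 18 mm high, wall and floor 4 mm. Origin: centre of the underside. The orange and the black knob lie in it, one in the +y half, one in the -y half.
- spare_knob: Black spare knob of the same shape and size in the same tray; leave it. Origin: centre of the underside.
- label_roll: Bystander: red label roll, 72 mm across, 40 mm high. Origin: centre of the underside.
- gel_bottle: Bystander: clear hand gel bottle, 56 mm across, 130 mm high, beyond the tray. Origin: centre of the underside.
- screwdriver: Bystander: screwdriver with yellow handle, 190 mm long, lying left of the tray. Origin: under its middle.
- swab_box: Bystander: green box 60 x 90 x 50 mm, left of the tray. Origin: centre of the underside.
- glove_box: Bystander: dark blue glove box 120 x 230 x 85 mm, at the far side. Origin: centre of the underside.
Not all that is in view belongs to the job. There is more than one size of the knob; the job needs the middle-sized.

How it is judged:
On the way, in this order (a step that is already met when the one before it is completed fails the run):
1. the orange knob is held clear of the tray (z of knob in the frame of tray above 0.04 m and contact force between the fingers and knob above 0.5 N), for 0.2 s.
2. the knob is fully on the D-shaft (z of knob in the frame of shaft_tip between -0.021 and -0.015 m and horizontal distance between knob and shaft_tip below 0.004 m and angle between knob's own z axis and vertical below 0.12 rad and angle between the x axis of knob and the x axis of shaft_tip, either way round below 0.35 rad), for 0.2 s.
At the end, for the whole second after the job is handed in: Orange knob on the D-shaft within 3 mm of fully on, centred within 4 mm, upright; the fingers hold it and keep the shaft pressed more than 3.5 of its 6 mm (over 3 N), at rest; the dial mark moved under 8 mm, the spare knob and other loose things under 30 mm (all of step 2 and value of joint shaft above 0.0035 m and contact force between the fingers and knob above 2 N and contact force between knob and shaft above 3 N and linear speed of knob below 0.02 m/s and distance of each of label_roll, gel_bottle, screwdriver, swab_box, glove_box, spare_knob from where it was at the start of the episode below 0.03 m and distance of dial_mark from where it was at the start of the episode below 0.008 m); the arm keeps its last pose, push and grip.
It fails at once if a bystander is knocked away (more than 40 mm) (distance of any of label_roll, gel_bottle, screwdriver, swab_box, glove_box, spare_knob from where it was at the start of the episode above 0.04 m).
It fails at once if the dial is turned from its setting (distance of dial_mark from where it was at the start of the episode above 0.01 m).
It also fails if it takes over 38 s, if anything falls off the work surface, if the arm or the gripper's body presses on something with over 40 N, if the wrist force passes 120 N, or if a joint passes its speed limit or range.

## Working session

There is one attempt and no reset: what is moved stays moved. The work goes in short steps, Python scripts to look and compute and a shell command to move; the robot and the scene stay as the last step left them, time stands still between calls to the robot, and variables do not carry over. Pictures are saved under pics/ and viewed, at most 10 in all, crops included, and the job is handed in when it is done.

```bash
mkdir -p pics
cat > h.py <<'E'
import numpy as np, cv2
from station import status, vision, order, silhouettes
def save(p,n): cv2.imwrite('pics/'+n+'.png', cv2.cvtColor(p['pixels'],cv2.COLOR_RGB2BGR))
def ray(p,u,v,z):
    R=np.array(p['R']);t=np.array(p['t']);K=np.array(p['K'])
    c=-R.T@t; d=R.T@np.linalg.solve(K,[u,v,1.]); return c+d*(z-c[2])/d[2]
def proj(p,X):
    q=np.array(p['K'])@(np.array(p['R'])@np.array(X)+np.array(p['t'])); return q[:2]/q[2]
E
python3 - <<'E'
from h import *
for n in ('top','side'):
    p=vision.camera(n); save(p,n+'0'); print(n,-np.array(p['R']).T@p['t'],np.array(p['K'])[0,0])
    for o in ('knob','spare_knob','shaft_tip','dial_mark','tray','sealer'):
        for s in silhouettes(o,p)[:3]:
            m=s['region'];ys,xs=np.nonzero(m); print(o,round(s['score'],2),s['extent'],xs.mean().round(1),ys.mean().round(1), p['pixels'][m].mean(0).round())
E
```

```text
top [0.37740201 0.1307821  1.0342778 ] 392.6851746771225
knob 0.75 [158.1, 284.1, 181.6, 311.4] 170.8 296.7 [214. 125.  29.]
knob 0.45 [186.8, 260.0, 202.5, 270.5] 197.4 264.4 [227. 134.  34.]
spare_knob 0.6 [207.5, 195.2, 227.2, 213.8] 217.3 203.6 [73. 68. 64.]
shaft_tip 0.61 [376.3, 179.5, 380.7, 184.4] 377.2 181.3 [188. 181. 173.]
dial_mark 0.6 [363.9, 171.2, 389.7, 194.2] 375.3 182.5 [72. 70. 67.]
sealer 0.81 [342.1, 149.9, 511.0, 234.8] 423.2 195.4 [118. 132. 149.]
side [0.33082666 0.63006891 0.75815842] 368.875042799356
knob 0.82 [214.8, 282.7, 235.8, 305.8] 225.8 292.0 [227. 138.  81.]
knob 0.63 [295.3, 322.6, 329.4, 354.3] 311.5 338.1 [231. 143.  79.]
knob 0.56 [282.3, 288.2, 299.3, 303.4] 288.5 296.6 [225. 139.  81.]
spare_knob 0.87 [229.8, 234.7, 248.3, 258.3] 238.4 248.2 [42. 41. 40.]
shaft_tip 0.6 [291.7, 124.4, 296.4, 130.1] 296.6 125.9 [179. 170. 166.]
shaft_tip 0.51 [186.8, 162.0, 214.7, 192.8] 202.9 177.9 [146.  34.  31.]
dial_mark 0.53 [285.2, 121.2, 307.1, 137.9] 296.3 129.5 [63. 61. 60.]
dial_mark 0.43 [163.6, 194.8, 197.4, 245.3] 178.7 220.1 [202. 188. 177.]
tray 0.65 [200.1, 228.3, 269.3, 320.9] 237.0 275.6 [141. 133. 130.]
sealer 0.72 [263.5, 71.0, 372.0, 170.5] 315.9 122.6 [135. 140. 153.]
```

View pics/top0.png

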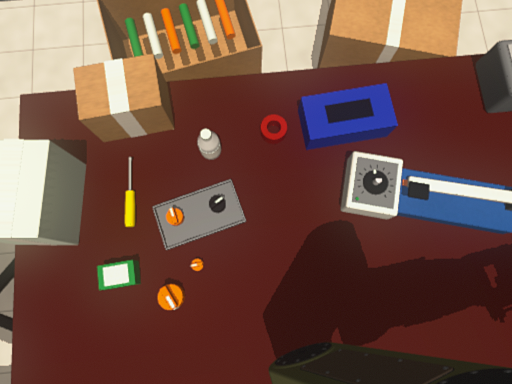

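View pics/side0.png

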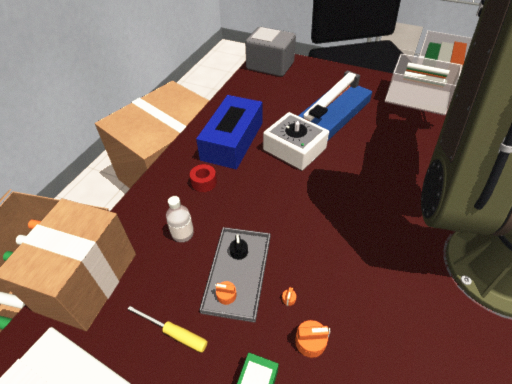

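Run:
```python
import cv2,numpy as np
a=cv2.imread('pics/top0.png');b=cv2.imread('pics/side0.png')
f=lambda i,x,y,w:cv2.resize(i[y:y+w*3//4,x:x+w],(400,300),interpolation=cv2.INTER_CUBIC)
cv2.imwrite('pics/crops.png',np.vstack([np.hstack([f(a,140,240,80),f(a,344,158,64)]),np.hstack([f(b,195,270,60),f(b,270,108,52)])]))
```

```text
(no output)
```

View pics/crops.png

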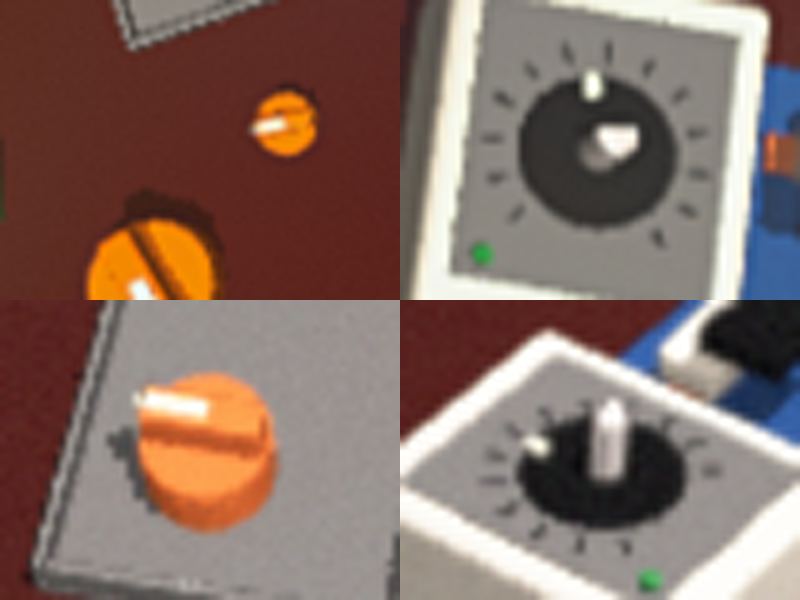

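Top view: the middle-sized orange knob is in the tray at about (175,216), with its pointer up. The larger one at (171,297) and the smaller at (197,264) are decoys. The dial centre is at (375.7,182) and its mark at (374.7,171.6). In the side view the knob is at (226,292) and the dial at (296,130).

```bash
cat > m.py <<'E'
from h import *
from scipy.optimize import minimize
def blob(m,u,v):
    n,l,s,c=cv2.connectedComponentsWithStats(m.astype(np.uint8)); 
    i=min((i for i in range(1,n) if s[i,4]>20),key=lambda i:np.hypot(*(c[i]-[u,v]))); return l==i
a=np.linspace(0,2*np.pi,48,endpoint=False)
circ=lambda r,z:np.c_[r*np.cos(a),r*np.sin(a),0*a+z]
box=lambda l,w,z0,z1:np.array([[x,y,z] for x in(-l,l) for y in(-w,w) for z in(z0,z1)])
KN=[np.r_[circ(.0215,0),circ(.0215,.024)],box(.02,.006,.024,.042)]
def render(p,parts,x,y,z,yaw,S=8):
    c,s=np.cos(yaw),np.sin(yaw);R=np.array([[c,-s,0],[s,c,0],[0,0,1]]); m=np.zeros((384*S,512*S),np.uint8)
    for P in parts:
        q=np.array([proj(p,R@X+[x,y,z]) for X in P]); h=cv2.convexHull(((q+.5)*S).astype(np.int32)); cv2.fillConvexPoly(m,h,1)
    return cv2.resize(m.astype(np.float32),(512,384),interpolation=cv2.INTER_AREA)
def fit(p,mask,parts,x0,z):
    f=lambda v:np.abs(render(p,parts,v[0],v[1],z,v[2])-mask).sum()
    best=None
    for y in (x0[2:] if len(x0)>2 else [0]):
        s=np.array([[x0[0],x0[1],y],[x0[0]+.005,x0[1],y],[x0[0],x0[1]+.005,y],[x0[0],x0[1],y+.3]])
        r=minimize(f,s[0],method='Nelder-Mead',options=dict(initial_simplex=s,maxfev=120,xatol=1e-4,fatol=.1))
        if best is None or r.fun<best.fun: best=r
    return best
E
cat > a.py <<'E'
from m import *
for n,k,d,mk in (('top',(175,216),(375.7,182),(374.7,171.6)),('side',(226,292),(297,130),(288,127.3))):
    p=vision.camera(n); im=p['pixels'].astype(int); r,g,b=im[...,0],im[...,1],im[...,2]
    near=lambda c,R:np.hypot(*(np.indices(r.shape)[::-1]-np.array(c)[:,None,None]))<R
    m=near(k,20)&(((r-b>60)&(r>110)&(g>55))|((r>205)&(b>190))); 
    m=blob(m,*k); w=m&(r-b<70)
    ys,xs=np.nonzero(w); pw=np.array([xs.mean(),ys.mean()])
    g0=ray(p,*k,.03)
    f=fit(p,m,KN,[g0[0],g0[1],0,.8,1.6,2.4],.004)
    q=ray(p,*pw,.046)[:2]-f.x[:2]
    print(n,'knob',m.sum(),f.fun.round(1),f.x.round(4),'pointer yaw',np.degrees(np.arctan2(q[1],q[0])).round(1),'fin',np.degrees(f.x[2]).round(1)%180,np.hypot(*q))
    V=im.max(2); dk=near(d,16)&(V<100)&(im.max(2)-im.min(2)<35)
    dk=blob(dk,*d); h=cv2.convexHull(np.argwhere(dk)[:,::-1].astype(np.int32)); hm=np.zeros(r.shape,np.uint8); cv2.fillConvexPoly(hm,h,1)
    g0=ray(p,*d,.075)
    DI=[circ(.032,0)] if n=='top' else [np.r_[circ(.032,0),circ(.032,-.005)]]
    f=fit(p,hm,DI,[g0[0],g0[1]],.075)
    mm=near(mk,4)&(im.min(2)>110+30*(n=='top')); ys,xs=np.nonzero(mm); W=im.min(2)[mm]-100
    mp=np.array([(xs*W).sum(),(ys*W).sum()])/W.sum(); q=ray(p,*mp,.075)[:2]-f.x[:2]
    print(n,'dial',dk.sum(),f.fun.round(1),f.x[:2].round(4),'mark',mp.round(1),np.degrees(np.arctan2(q[1],q[0])).round(1),np.hypot(*q).round(4))
E
python3 a.py; python3 -c "
from h import *
print(status.get_obs())"
```

```text
top knob 256 21.2 [0.5512 0.3228 0.2775] pointer yaw -3.0 fin 15.9 0.005653459211775777
top dial 426 19.1 [ 0.5816 -0.1948] mark [374.3 171. ] -5.3 0.0279
side knob 409 22.4 [0.55   0.3211 0.3031] pointer yaw 15.7 fin 17.4 0.008302328272089949
side dial 220 17.7 [ 0.5806 -0.1966] mark [286.8 125.9] -7.2 0.0299
{'time_s': 0.8, 'qpos': array([-1.34958269e+00,  2.99865438e-01,  1.52100934e+00, -4.44550713e-05,
        1.32069289e+00, -6.65875923e-02]), 'joint_vel': array([-4.51702585e-04, -4.78518569e-05, -6.10654071e-04, -3.26833144e-04,
        9.09546331e-04,  1.74995184e-04]), 'tau': array([-2.37574372e-03, -5.31625521e+01, -3.52903390e+01,  7.07454281e-02,
        2.11789651e-02, -2.31863987e-05]), 'ee_pos': array([ 0.1561044 , -0.52736912,  0.20546059]), 'eef_rot': array([3.14157059e+00, 4.46394832e-05, 2.87812232e-01]), 'force': array([-0.30400829,  0.01465244, -0.4989927 ]), 'moment': array([-0.01676181,  0.02250283, -0.01681802]), 'grip_force': 0.0, 'grip_width': 0.09408469142126849}
```

```bash
python3 -m pendant '[0.62,-0.7,0,0,0,0,0.2, 0.62,-0.7,0,0,0,0,0.2, 0.62,-0.7,0,0,0,0,0.2, 0.62,-0.7,0,0,0,0,0.2, 0.62,-0.7,0,0,0,0,0.2, 0.62,-0.7,0,0,0,0,0.2, 0.62,-0.7,0,0,0,0,0.2, 0.62,-0.7,0,0,0,0,0.2, 0.62,-0.7,0,0,0,0,0.2, 0.62,-0.7,0,0,0,0,0.2, 0.62,-0.7,0,0,0,0,0.2, 0.62,-0.7,0,0,0,0,0.2]' 30
python3 -m pendant '[0.62,-0.705,0.16,0,0,0,0.2, 0.62,-0.705,0.16,0,0,0,0.2, 0.62,-0.705,0.16,0,0,0,0.2, 0.62,-0.705,0.16,0,0,0,0.2, 0.62,-0.705,0.16,0,0,0,0.2, 0.62,-0.705,0.16,0,0,0,0.2, 0.62,-0.705,0.16,0,0,0,0.2, 0.62,-0.705,0.16,0,0,0,0.2, 0.62,-0.705,0.16,0,0,0,0.2, 0.62,-0.705,0.16,0,0,0,0.2, 0.62,-0.705,0.16,0,0,0,0.2, 0.62,-0.705,0.16,0,0,0,0.2]'
python3 - <<'E'
from h import *
for n in('side','top'): save(vision.camera(n),n+'1')
import cv2
a,b=[cv2.imread(f'pics/{n}1.png') for n in('side','top')]
cv2.imwrite('pics/c1.png',np.hstack([cv2.resize(a[190:340,150:300],(400,400)),cv2.resize(b[130:280,110:260],(400,400))]))
print(status.get_obs())
E
```

```text
time_s: 2.0
ee_pos: [0.3539, -0.104, 0.2055]
eef_rot: [3.141, 0.0, 0.289]
force: [-0.3, -0.4, 0.5]
grip_width: 0.0562
grip_force: 0.0
time_s: 3.2
ee_pos: [0.5517, 0.3206, 0.1248]
eef_rot: [3.141, 0.001, 0.287]
force: [0.5, -0.6, -0.0]
grip_width: 0.0566
grip_force: 0.0
{'time_s': 3.3, 'qpos': array([ 4.68889036e-01,  5.63679973e-01,  1.33637301e+00, -1.00571548e-04,
        1.24154522e+00,  1.75373420e+00]), 'joint_vel': array([ 0.00367132, -0.00969488,  0.00087533,  0.00060726, -0.00074469,
        0.00509823]), 'tau': array([ 5.35214636e-01, -6.54571939e+01, -3.43410909e+01,  1.30877612e-02,
       -8.21122318e-02, -1.55488023e-02]), 'ee_pos': array([0.55161953, 0.32043264, 0.12574149]), 'eef_rot': array([ 3.14149806e+00, -1.18545562e-05,  2.85983678e-01]), 'force': array([ 0.12096326, -0.33193185, -0.3534794 ]), 'moment': array([-0.03448387,  0.00213395,  0.00898037]), 'grip_force': 0.0, 'grip_width': 0.056763255974230764}
```

View pics/c1.png

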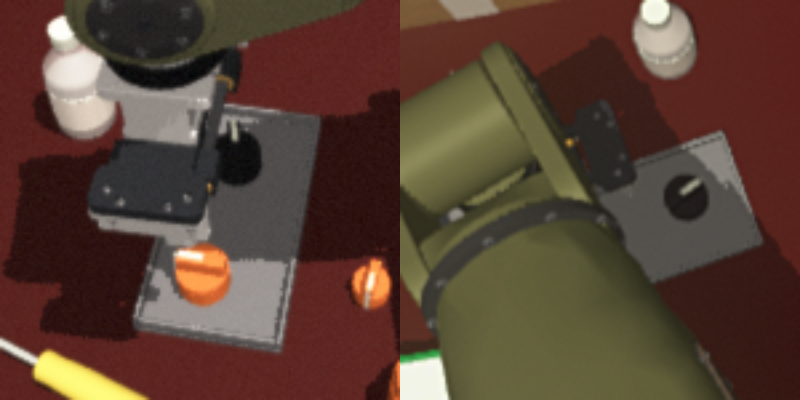

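Side view: the fingers are directly above the orange knob at about (225,292) in the full image. The bottle and spare knob are well clear. I'll descend and grip.

```bash
python3 -m pendant '[0,-0.003,0.06,0,0,0,0.2, 0,-0.003,0.12,0,0,0,0.2, 0,-0.003,0.16,0,0,0,0.2, 0,-0.003,0.18,0,0,0,0.2, 0,-0.003,0.19,0,0,0,0.2, 0,-0.003,0.19,0,0,0,0.2, 0,-0.003,0.19,0,0,0,-1, 0,-0.003,0.19,0,0,0,-1, 0,-0.003,0.19,0,0,0,-1, 0,-0.003,0.19,0,0,0,-1, 0,-0.003,0.19,0,0,0,-1, 0,-0.003,0.19,0,0,0,-1]' 40
```

```text
time_s: 4.5
ee_pos: [0.5508, 0.3237, 0.0305]
eef_rot: [3.142, -0.0, 0.288]
force: [-0.9, -0.5, 1.4]
grip_width: 0.012
grip_force: 7.4
```

```bash
python3 -m pendant '[0,0,0,0,0,0,-1, 0,0,0,0,0,0,-1, 0,0,-0.06,0,0,0,-1, 0,0,-0.14,0,0,0,-1, 0,0,-0.22,0,0,0,-1, 0,0,-0.3,0,0,0,-1, 0,0,-0.34,0,0,0,-1, 0,0,-0.34,0,0,0,-1, 0,0,-0.34,0,0,0,-1, 0,0,-0.34,0,0,0,-1]'
python3 - <<'E'
from h import *
o=status.get_obs(); p,y=o['ee_pos'],o['eef_rot'][2]
print(p,y); c,s=np.cos(y),np.sin(y)
d=np.array([.581,-.1957,.2])-p; print('tool shift units',(c*d[0]+s*d[1])/.5,(s*d[0]-c*d[1])/.5,-d[2]/.5,'turn z',-(np.radians(-6)-y)/(np.pi/2))
E
```

```text
time_s: 5.5
ee_pos: [0.5502, 0.3234, 0.1984]
eef_rot: [3.141, 0.003, 0.288]
force: [0.3, -0.1, -1.0]
grip_width: 0.0115
grip_force: 40.0
[0.55024423 0.32337904 0.19840438] 0.2877732281942593
tool shift units -0.2356655834015204 1.012925263687078 -0.003191239814032687 turn z 0.2498687936931801
```

```bash
python3 -m pendant '[-0.236,1,0,0,0,0.25,-1, -0.236,1,0,0,0,0.25,-1, -0.236,1,0,0,0,0.25,-1, -0.236,1,0,0,0,0.25,-1, -0.236,1,0,0,0,0.25,-1, -0.236,1,0,0,0,0.25,-1, -0.236,1,0,0,0,0.25,-1, -0.236,1,0,0,0,0.25,-1, -0.236,1,0,0,0,0.25,-1, -0.236,1,0,0,0,0.25,-1, -0.236,1,0,0,0,0.25,-1, -0.236,1,0,0,0,0.25,-1]'
python3 -m pendant '[0,0.013,0.05,0,0,0,-1, 0,0.013,0.06,0,0,0,-1,0,0.013,0.06,0,0,0,-1, 0,0.013,0.06,0,0,0,-1,0,0.013,0.06,0,0,0,-1]'
python3 - <<'E'
from h import *
P=[]
for n in('side','top'):
    p=vision.camera(n); save(p,n+'2'); im=cv2.imread(f'pics/{n}2.png')
    u,v=proj(p,[.581,-.1957,.11]).astype(int); print(n,u,v); P.append(cv2.resize(im[v-45:v+45,u-30:u+30],(400,600),interpolation=cv2.INTER_CUBIC))
cv2.imwrite('pics/c2.png',np.hstack(P)); o=status.get_obs(); print(o['ee_pos'],o['eef_rot'],o['force'])
E
```

```text
time_s: 6.7
ee_pos: [0.579, -0.1908, 0.1988]
eef_rot: [-3.141, 0.002, -0.108]
force: [-1.3, 0.3, -0.6]
grip_width: 0.0118
grip_force: 40.0
time_s: 7.2
ee_pos: [0.5793, -0.1951, 0.1714]
eef_rot: [3.141, -0.001, -0.104]
force: [0.9, -1.1, 0.7]
grip_width: 0.0117
grip_force: 40.0
side 296 119
top 379 178
[ 0.57916616 -0.19542908  0.17121492] [ 3.14137152e+00 -1.02600514e-03 -1.04502763e-01] [ 0.39317576  0.30422635 -0.87860992]
```

View pics/c2.png

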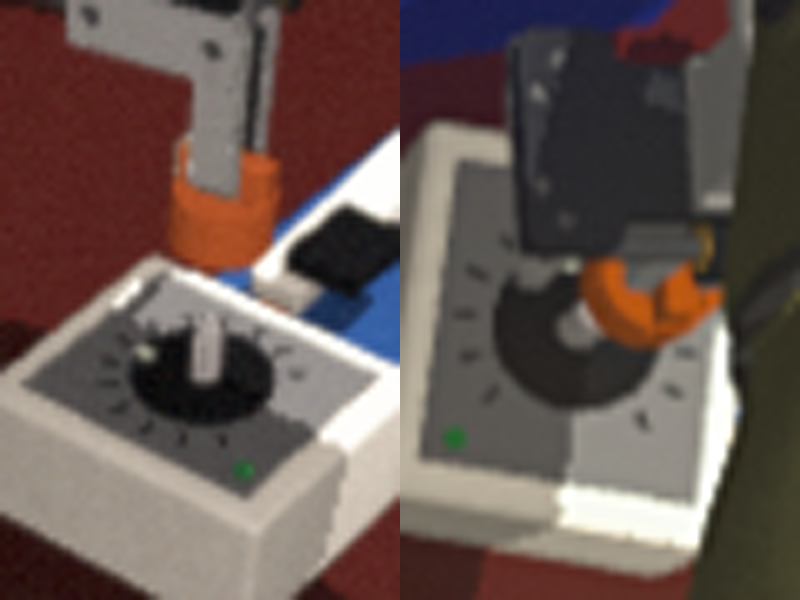

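Side view: the shaft top is at about (297,121), with the knob hovering about 40 mm above it and slightly to the right. Top view shows the same layout. I'll measure the offset between knob and shaft within each picture.

```bash
cat > b.py <<'E'
from m import *
y0=np.radians(-6)
ang=np.linspace(np.arccos(3/8),2*np.pi-np.arccos(3/8),30)
D=lambda r,z:np.c_[np.minimum(r*np.cos(ang),.003),r*np.sin(ang),0*ang+z]
SH=[np.r_[D(.008,.075),D(.008,.099),D(.0065,.101)]]
o=status.get_obs(); T=o['ee_pos']; yw=o['eef_rot'][2]; zk=T[2]-.0265
for n in('side','top'):
    p=vision.camera(n); im=p['pixels'].astype(int); r,g,b=im[...,0],im[...,1],im[...,2]
    bx=lambda x0,x1,a,c,e,f:np.array([[x,y,z] for x in(x0,x1) for y in(a,c) for z in(e,f)])
    ign=render(p,[bx(-.011,.011,.005,.035,0,.11),bx(-.011,.011,-.035,-.005,0,.11),bx(-.04,.04,-.09,.09,.09,.2)],*T,yw)>0
    ign=cv2.dilate(ign.astype(np.uint8),np.ones((3,3)))>0
    u,v=proj(p,[T[0],T[1],zk+.02]); uu=np.indices(r.shape)[1]; 
    if n=='top': ign|=uu>396
    near=np.hypot(*(np.indices(r.shape)[::-1]-np.array([u,v])[:,None,None]))<25
    om=(r-b>60)&(r>110)&(g>45)&near
    if n=='side': om|=near&(r>170)&(b>150)&(uu<u)&False
    ok=near&~ign
    f=lambda x:(np.abs(render(p,KN,x[0],x[1],zk,yw)-om)*ok).sum()
    s=np.array([T[:2],T[:2]+[.006,0],T[:2]+[0,.006]]); k=minimize(f,s[0],method='Nelder-Mead',options=dict(initial_simplex=s,maxfev=120,xatol=1e-4,fatol=.05))
    d0=np.array([.581,-.1957]); cu=proj(p,[*d0,.09])
    nr=np.hypot(*(np.indices(r.shape)[::-1]-cu[:,None,None]))<9
    th=int(__import__('sys').argv[1]); w=np.clip((im.mean(2)-60)/(110),0,1); w[om]=0
    okd=nr&~cv2.dilate(om.astype(np.uint8),np.ones((3,3))).astype(bool)&(render(p,[circ(.027,.075),np.r_[D(.012,.075),D(.012,.101)]],*d0,0,y0)>0)&~ign
    f2=lambda x:(np.abs(render(p,SH,x[0],x[1],0,y0)-w)*okd).sum()
    s=np.array([d0,d0+[.006,0],d0+[0,.006]]); h=minimize(f2,s[0],method='Nelder-Mead',options=dict(initial_simplex=s,maxfev=120,xatol=1e-4,fatol=.05))
    print(n,'knob',k.x.round(4),round(k.fun,1),'vs tcp',(k.x-T[:2]).round(4),'shaft',h.x.round(4),round(h.fun,1),'shaft-knob',(h.x-k.x).round(4))
E
python3 b.py 0
```

```text
side knob [ 0.5776 -0.1967] 10.0 vs tcp [-0.0015 -0.0013] shaft [ 0.5814 -0.2046] 17.1 shaft-knob [ 0.0038 -0.0079]
top knob [ 0.5794 -0.196 ] 4.0 vs tcp [ 0.0003 -0.0006] shaft [ 0.5885 -0.1982] 3.8 shaft-knob [ 0.009  -0.0022]
```

Run:
```python
from m import *
P=[];S=10
for n,c in(('side',(.5806,-.1966)),('top',(.5816,-.1948))):
    p=vision.camera(n); im=cv2.imread(f'pics/{n}0.png'); u,v=proj(p,[*c,.085]).astype(int)-20
    q=cv2.resize(im[v:v+40,u:u+40],(400,400),interpolation=cv2.INTER_CUBIC)
    for r,z,col in((.032,.075,(0,255,0)),(.008,.099,(0,255,255)),(.0065,.101,(0,0,255)),(.008,.075,(255,255,0))):
        w=np.array([proj(p,X+[*c,0]) for X in circ(r,z)]); cv2.polylines(q,[((w+.5-[u,v])*S).astype(np.int32)],1,col,1)
    P.append(q)
cv2.imwrite('pics/ov.png',np.hstack(P))
```

```text
(no output)
```

View pics/ov.png

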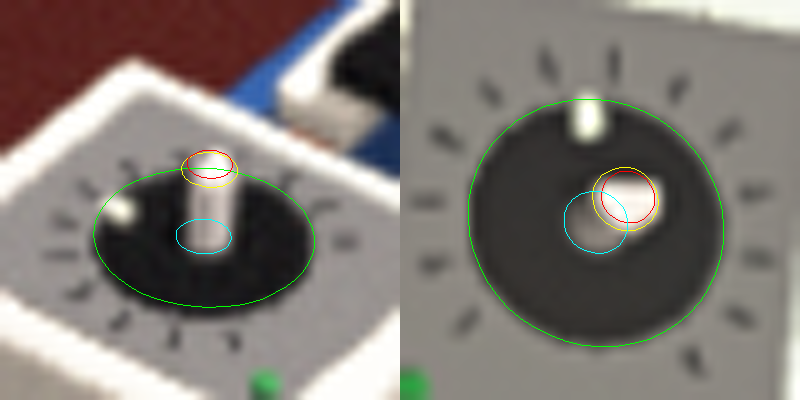

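The overlays agree with the dial and shaft to within about 1 mm. Combined with the knob bias, the knob needs about +1.8 mm in x. I'll descend to just above the shaft, then go slowly.

```bash
python3 -m pendant '[0.003,0,0.03,0,0,0,-1, 0.003,0,0.06,0,0,0,-1, 0.003,0,0.076,0,0,0,-1, 0.003,0,0.08,0,0,0,-1, 0.003,0,0.08,0,0,0,-1, 0.003,0,0.08,0,0,0,-1]'
python3 -m pendant '[0,0,0.004,0,0,0,-1, 0,0,0.008,0,0,0,-1, 0,0,0.012,0,0,0,-1, 0,0,0.012,0,0,0,-1]'
```

```text
time_s: 8.1
ee_pos: [0.5806, -0.196, 0.1308]
eef_rot: [3.141, -0.001, -0.105]
force: [0.6, 0.3, -0.7]
grip_width: 0.0119
grip_force: 40.0
time_s: 8.5
ee_pos: [0.5807, -0.1959, 0.1247]
eef_rot: [3.141, -0.001, -0.105]
force: [2.1, 0.4, 3.1]
grip_width: 0.0117
grip_force: 40.0
```

```bash
python3 -m pendant '[0.002,0,0,0,0,0,-1, 0.002,0,0.003,0,0,0,-1, 0.002,0,0.006,0,0,0,-1, 0.002,0,0.006,0,0,0,-1]'
python3 -c "
from h import *
o=status.get_obs();print(o['force'],o['moment'],o['ee_pos'])"
```

```text
time_s: 8.9
ee_pos: [0.5813, -0.1959, 0.1211]
eef_rot: [-3.141, 0.0, -0.105]
force: [1.8, 0.8, -1.4]
grip_width: 0.0116
grip_force: 40.0
[ 1.78296339  0.8434987  -1.40148276] [ 0.22696065 -0.39761402 -0.00355125] [ 0.58131096 -0.19586619  0.12107589]
```

```bash
python3 -m pendant '[0.001,0,0.004,0,0,0,-1, 0.001,0,0.008,0,0,0,-1, 0.001,0,0.012,0,0,0,-1, 0.001,0,0.016,0,0,0,-1, 0.001,0,0.019,0,0,0,-1, 0.001,0,0.019,0,0,0,-1, 0.001,0,0.019,0,0,0,-1]'
python3 -c "
from h import *
o=status.get_obs();print(o['force'],o['moment'],o['ee_pos'])"
```

```text
time_s: 9.6
ee_pos: [0.5818, -0.196, 0.1118]
eef_rot: [-3.141, 0.0, -0.105]
force: [0.2, 1.0, -1.8]
grip_width: 0.0118
grip_force: 40.0
[ 0.21123018  1.01700528 -1.81652155] [ 0.35323977 -0.06099633  0.03600057] [ 0.58177456 -0.19598898  0.11179028]
```

```bash
python3 -m pendant '[0,0,0.002,0,0,0,-1, 0,0,0.004,0,0,0,-1, 0,0,0.006,0,0,0,-1, 0,0,0.006,0,0,0,-1, 0,0,0.006,0,0,0,-1, 0,0,0.006,0,0,0,-1]'
python3 -m pendant '[0,0,0.002,0,0,0,-1, 0,0,0.004,0,0,0,-1, 0,0,0.006,0,0,0,-1, 0,0,0.008,0,0,0,-1, 0,0,0.008,0,0,0,-1, 0,0,0.008,0,0,0,-1]'
python3 -c "
from h import *
o=status.get_obs();print(o['force'],o['moment'],o['ee_pos'])"
```

```text
time_s: 10.2
ee_pos: [0.5819, -0.1961, 0.1091]
eef_rot: [3.142, -0.0, -0.105]
force: [0.0, 2.6, 1.9]
grip_width: 0.0116
grip_force: 40.0
time_s: 10.8
ee_pos: [0.582, -0.1961, 0.1053]
eef_rot: [3.142, -0.0, -0.105]
force: [-0.2, 2.7, 6.7]
grip_width: 0.0112
grip_force: 40.0
[-0.23138978  2.67314127  6.72534922] [0.73104284 0.17508946 0.01659613] [ 0.58199752 -0.19607406  0.10525017]
```

```bash
python3 -m pendant '[0,-0.001,0.002,0,0,0,-1, 0,-0.001,0.004,0,0,0,-1, 0,-0.001,0.005,0,0,0,-1, 0,-0.001,0.005,0,0,0,-1, 0,-0.001,0.005,0,0,0,-1, 0,-0.001,0.005,0,0,0,-1]'
python3 - <<'E'
from h import *
p=vision.camera('side'); save(p,'side3'); im=cv2.imread('pics/side3.png'); cv2.imwrite('pics/c3.png',cv2.resize(im[85:160,246:346],(800,600),interpolation=cv2.INTER_CUBIC))
for _ in range(3):
    vision.camera('top'); o=status.get_obs();print(o['force'],o['moment'],o['ee_pos'],o['joint_vel'].max())
E
```

```text
time_s: 11.4
ee_pos: [0.5821, -0.196, 0.1033]
eef_rot: [3.141, -0.001, -0.105]
force: [-3.2, 1.6, 11.3]
grip_width: 0.0116
grip_force: 40.0
[-3.07472641  1.48795455 10.66393272] [0.29321259 0.50103162 0.08763504] [ 0.58209811 -0.19598674  0.10328572] 0.0016092060788929395
[-2.64235136  1.17646799 10.75984901] [0.27553097 0.56655074 0.01752147] [ 0.58209095 -0.19596034  0.10330285] 0.0026355909872613843
[-2.96987791  1.32071438 10.20961625] [ 0.28949089  0.53560484 -0.036839  ] [ 0.58211304 -0.19595477  0.10330874] 0.002023847133448203
```

View pics/c3.png

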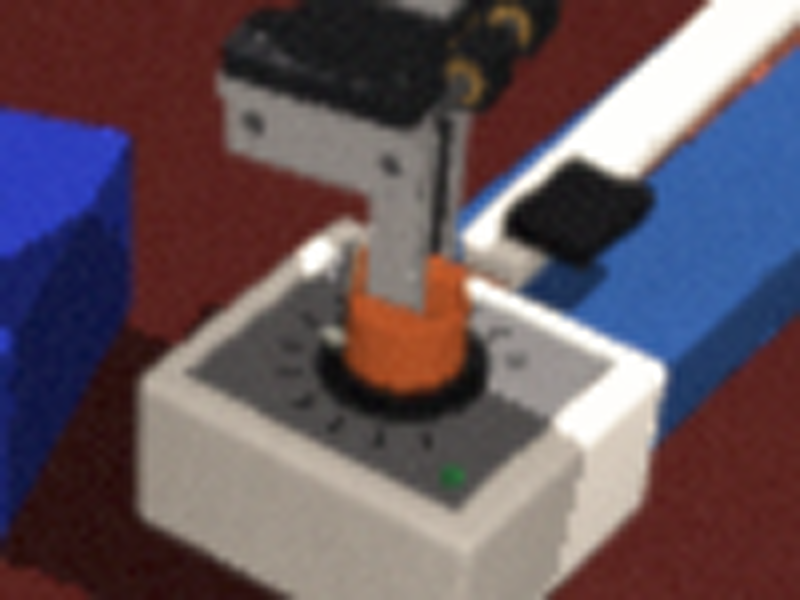

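The side view shows the knob seated just above the disc at about (297,127), with the mark still in place at its left. The push is about 10.5 N, more than the 9 N at the stop, so the shaft is pressed fully in and still. I'm handing it in.

```bash
python3 -c "
from station import order
print(order.hand_in())"
```

```text
the job is handed in; nothing more can be done
None
```

The orange knob is fully on the D-shaft and was still held pressed against the stop at about 10.5 N when I handed the job in, about 12 s into the 38 s allowed; no verdict was returned.

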